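# Slide the spot plate out over the end of the ledge

## Task

Push the white spot plate along the ledge, without picking it up, until about a third of its length (40 mm) sticks out past the end of the ledge beside the shallow tray, so that its edge can be taken from there. It must be left lying flat on the ledge with its long side straight and touching the fence at the back. Leave the tray, beaker, jar and amber bottle where they are.

Things in the scene. Friction and masses are not known exactly. Their poses are not given: they have to be found in the camera images.
- spot_plate: White porcelain spot plate: a flat loose slab 90 mm (its x) by 120 mm (its y, its length) by 9 mm thick, with twelve shallow round wells on top; 0.11 to 0.24 kg, slippery glaze (friction about 0.35). Origin: centre of its underside, z up. It starts flat on the ledge, up to 0.2 rad askew, clear of the fence, near the middle of the ledge, its length roughly along it.
- ledge: Raised ledge fixed to the bench: white block, dark flat top, 150 mm deep (x) by 260 mm long (y), top 60 mm high. Origin: centre of its underside, on the bench. x points away from the robot to the fence; both ends (y = +-130 mm) are open. The fence, an aluminium strip along the whole far side, has its front face at x = +60 mm, is 12 mm thick and stands 12 mm above the top.
- tray: Shallow white open tray, 160 x 130 mm, 30 mm high, loose on the bench, 220 to 235 mm from the middle of the ledge beyond one or other of its ends; that end is the one the plate must stick out from. Origin: centre of its underside. Leave it.
- beaker: Clear beaker 68 mm across, 80 mm high, standing on the bench beyond the ledge's other end, 220 to 235 mm from the middle of the ledge. Origin: centre of its underside. Leave it.
- jar: White jar with a green cap, 56 mm across, 75 mm high, on the bench behind the ledge. Origin: centre of its underside. Leave it.
- vial: Small amber bottle with a black cap, 40 mm across, 85 mm high, on the bench behind the ledge. Origin: centre of its underside. Leave it.
Not all that is in view belongs to the job. Leave any pink or yellow look-alike of the spot_plate alone.

How it is judged:
By the outcome, as a careful person would: the job done as asked, in the order asked, and still so for the second after the job is handed in, with the robot touching nothing.
It also fails if it takes over 64 s, if anything falls off the work surface, if the arm or the gripper's body presses on something with over 40 N, if the wrist force passes 120 N, or if a joint passes its speed limit or range.

## Robot

A 7-joint arm with a two-finger parallel gripper is mounted at the origin on the work surface. World frame = base frame: x ahead of the robot, y to its left, z up, the work surface at z = 0. Lengths are in m, angles in rad, forces in N, time in s.
With the tool pointing down it reaches from about 0.4 to 0.75 m from the base axis. Payload 19.5 kg.
Tool frame: the origin (TCP) lies on the centre line of the jaws, within the pads' length; the fingertips stand 17 mm ahead of it and the grasp point (between the pads) lies 2 mm behind it; y points along the fingers, x is the direction in which the jaws open and shut, and the axes are right-handed (so a half turn about y gives the same grasp; the last joint's range is limited). The gripper opens to 85 mm and grips with 20 to 120 N. Pads are 22 mm wide; open, the fingers measure 114 mm over their backs; the gripper's body (76 mm by 85 mm) begins 54 mm behind the grasp point. The pads swing forward as they close: fully open they stand 13 mm farther back than shut.
Start: joints at [-1.334, 0.707, -0.028, 1.485, 0.022, 0.951, -0.075], TCP at [0.158, 0.553, 0.248] pointing down, gripper open.
Joint ranges: [-2.71, 2.71], [-0.32, 2.16], [-1.57, 1.52], [0, 2.45], [-1.46, 4.6], [0, 2.02], [-2.83, 2.83]. Speed limits (rad/s): [1.89, 1.89, 2.57, 2.57, 3.01, 3.01, 3.01].

## Interface

Orientations are given as a rotation vector (axis times angle).
In Python, from bench import * gives the robot as it stands.
- The arm moves only by the tool send_rows, never from a script. Its arguments are lists of equal length, an entry for each row: "delta_pos": the shift along the tool's x, y, z in units of 150 mm (1.0 is 150 mm), a list of three; "spin": the turn about the tool's y in units of pi rad (1.0 is pi rad). A call has 1 to 20 rows; each row shifts and turns the commanded pose from where the row before left it, along the tool's axes as they then stand; what a row does not reach is not made up. A row lasts 1/8 s, in which the tool goes at most 62.5 mm and 10.7 degrees, less where a joint would pass 70% of its speed; a pose out of reach is approached as far as the arm can. A call with a number of a shift or a turn outside -1 to 1 is refused whole. A call with a gripper value outside its range is refused whole. "grip" is the opening in per cent of the stroke, from 0 (shut) to 100 (fully open), set as the call begins (left out, the last holds). The fingers move at their own pace and stop on an object; "grip_force" is the grip in N (left out, the last holds). Time passes only in rows, so rows that do not move let the fingers close. It gives the time, the measured TCP pose, the force and the opening at its end, in the units of the state.
- observe(): the state, without advancing time (a new reading comes with each control period).
- read_camera(name): name is "side" or "top" or "wrist"; returns a dict with "color" (384x512x3 uint8, blue, green, red), "depth" (384x512 float32, m along the optical axis (not along the pixel's ray), 0 where there is no reading), "fx", "fy", "cx", "cy" (pixels), "distortion" ([k1, k2, p1, p2, k3] as OpenCV has them; the pictures are not rectified), "rvec" (rotation vector, rad) and "tvec" (3), from world to camera coordinates, as OpenCV has them. Camera axes: x right, y down, z forward; pixel columns grow to the right and rows downward; lengths in m; the calibration is good to about 2 mm. A picture is of the moment at which its call begins.
- sign_off(): hands the job in, once; it reports no verdict.
Trained networks look in the newest picture that a camera, given by its name, has taken for a name from the list of things; names that differ only in an ending like _2 or _b are one class to them, and where a whole thing is asked for, a point or a joint stands for the part that bears it (a point fixed in the world has none). Each returns a list of dicts, best first, with "conf" (0 to 1); they miss things now and then, are a little off and sometimes report something else, mostly with a low value. They report only what shows in the picture. A call takes as long as a camera call. They do not tell look-alikes from the thing itself.
- masks_of(target, camera): "mask" (384x512 bool, what is visible of it).
- spot_point(target, camera): "xyz" ([x, y, z] in m, in the coordinates of the camera as it stood for that picture, good to about 4 mm: a listed point, or the origin of a listed thing).
The state is a dict: "t": time; "qpos": joint angles; "qvel": joint speeds; "tau": joint torques, N m; "tool_pos": TCP position; "tcp_rot": TCP orientation; "contact_force": force on the tool from outside, world axes, zero at the start; "ft_torque": the same for the moment, N m; "width": opening from 0.0 (shut) to 1.0 (fully open).
Only numpy, scipy, OpenCV 4.12 (cv2) and the standard library are available. Lean on these libraries where they do the work, as an engineer would, in place of code of your own. Each camera call takes 0.05 s, during which the arm holds its last target. There are 200 camera calls.

## Working session

There is one attempt and no reset: what is moved stays moved. The work goes in short steps, Python scripts to look and compute and a tool call to move; the robot and the scene stay as the last step left them, time stands still between calls to the robot, and variables do not carry over. Pictures are saved under pics/ and viewed, about 8 in all and at most 12, crops included, and the job is handed in when it is done.

Besides the shell and the picture viewer there is one more tool, called after "Emit:" by a JSON object that holds its "api" and its "payload", one argument or row to a line. send_rows: Moves the arm, as the interface text tells. Shifts and turns lie within -1 to 1; 1 stands for 150 mm of shift or pi rad of turn. Its arguments: {"type":"object","properties":{"delta_pos":{"type":"array","items":{"type":"array","items":{"type":"number"}}},"spin":{"type":"array","items":{"type":"number"}},"grip":{"type":"number"},"grip_force":{"type":"number"}},"required":["delta_pos","spin"]}

```bash
mkdir -p pics
cat > h.py <<'E'
from bench import *
import numpy as np, cv2
def cam(n):
    c=read_camera(n); c['R']=cv2.Rodrigues(np.array(c['rvec'],float))[0]; c['t']=np.array(c['tvec'],float).ravel()
    c['K']=np.array([[c['fx'],0,c['cx']],[0,c['fy'],c['cy']],[0,0,1.]]); return c
def onplane(c,uv,z):
    p=cv2.undistortPoints(np.array(uv,float).reshape(-1,1,2),c['K'],np.array(c['distortion'],float)).reshape(-1,2)
    d=np.c_[p,np.ones(len(p))]@c['R']; o=-c['R'].T@c['t']
    return o+d*((z-o[2])/d[:,2])[:,None]
def toworld(c,x): return c['R'].T@(np.array(x)-c['t'])
def cloud(c,m):
    v,u=np.nonzero(m&(c['depth']>0)); d=c['depth'][v,u]
    p=cv2.undistortPoints(np.c_[u,v].astype(float).reshape(-1,1,2),c['K'],np.array(c['distortion'],float)).reshape(-1,2)
    return (np.c_[p,np.ones(len(p))]*d[:,None]-c['t'])@c['R']
E
python3 - <<'E'
from h import *
s=observe(); print({k:np.round(v,3) for k,v in s.items()})
for n in ['top','side']:
    c=cam(n); cv2.imwrite(f'pics/{n}0.png',c['color'])
    print(n,-c['R'].T@c['t'])
    for t in ['spot_plate','ledge','tray','beaker','jar','vial']:
        print(t,[(round(r['conf'],2),np.round(toworld(c,r['xyz']),3)) for r in spot_point(t,n)[:3]])
E
```

```text
{'t': np.float64(0.0), 'qpos': array([-1.334,  0.707, -0.028,  1.485,  0.022,  0.951, -0.076]), 'qvel': array([-0.001, -0.001,  0.   , -0.001, -0.001, -0.001,  0.001]), 'tau': array([-0.0000e+00, -8.8321e+01,  1.2340e+00, -2.3618e+01,  1.7000e-02,
        6.0000e-03, -0.0000e+00]), 'tool_pos': array([0.158, 0.553, 0.248]), 'tcp_rot': array([-1.329, -1.001,  1.002]), 'contact_force': array([-0.405,  0.097,  0.054]), 'ft_torque': array([-0.006,  0.029,  0.007]), 'width': np.float64(1.001)}
top [0.42663769 0.00982847 1.05231974]
spot_plate [(0.81, array([ 0.606, -0.074,  0.058])), (0.79, array([ 0.433, -0.287, -0.   ])), (0.58, array([ 0.362, -0.085, -0.   ]))]
ledge []
tray [(0.75, array([ 0.655, -0.271, -0.003])), (0.7, array([ 0.555,  0.173, -0.004])), (0.61, array([ 0.805, -0.097,  0.001]))]
beaker [(0.88, array([ 0.654, -0.275, -0.004]))]
jar [(0.58, array([ 0.807, -0.095,  0.   ]))]
vial [(0.5, array([ 0.74 ,  0.031, -0.   ]))]
side [ 0.53178126 -0.72704258  0.659287  ]
spot_plate [(0.96, array([ 0.364, -0.086, -0.002])), (0.68, array([ 0.435, -0.283,  0.004])), (0.57, array([ 0.604, -0.07 ,  0.06 ]))]
ledge [(0.85, array([ 0.612, -0.055,  0.   ]))]
tray [(0.63, array([0.557, 0.169, 0.002]))]
beaker [(0.88, array([ 0.651, -0.274, -0.   ]))]
jar [(0.93, array([ 0.8  , -0.102,  0.002])), (0.55, array([0.556, 0.166, 0.001]))]
vial [(0.69, array([ 0.602, -0.071,  0.061])), (0.59, array([0.746, 0.027, 0.002]))]
```

View pics/top0.png

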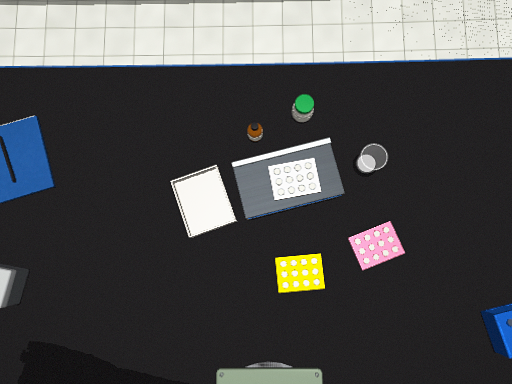

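View pics/side0.png

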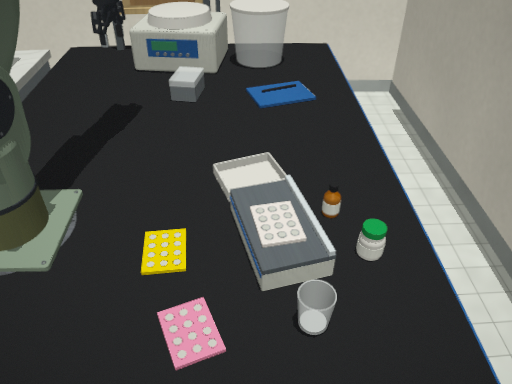

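The top view shows three look-alikes: white at (295,179) on the ledge, yellow at (300,273) and pink at (376,246), both on the bench. The white one on the ledge is the target. The tray, at (204,201), is at the ledge's +y end and the beaker, at (372,158), is at the other end. Next I'll measure the plate and ledge precisely.

```bash
cat >> h.py <<'E'
def measure(save=None):
    c=cam('top'); im=c['color']
    g=im.min(2)
    out={}
    m=((g>150)).astype(np.uint8); 
    n,l,st,ce=cv2.connectedComponentsWithStats(m)
    return c,n,l,st,ce
E
python3 - <<'E'
from h import *
c,n,l,st,ce=measure()
for i in range(1,n):
    if st[i,4]>40 and 130<ce[i,0]<420 and 80<ce[i,1]<300: print(i,st[i],ce[i].round(1))
s=observe(); R=cv2.Rodrigues(s['tcp_rot'])[0]; print(R.round(3))
P=cloud(c,np.ones((384,512),bool))
v,u=np.nonzero(c['depth']>0); 
box=(abs(P[:,0]-.61)<.16)&(abs(P[:,1]+.055)<.22)
z=P[box,2]; print(np.histogram(z,bins=np.arange(-.01,.1,.005)))
# ledge top incl plate
for lo,hi in [(.05,.066),(.067,.08)]:
    q=P[box&(P[:,2]>lo)&(P[:,2]<hi)][:,:2]; print(len(q),cv2.minAreaRect((q*1000).astype(np.float32)),np.median(P[box&(P[:,2]>lo)&(P[:,2]<hi)][:,2]))
x=c['color'][110:230,160:400]; cv2.imwrite('pics/crop.png',cv2.resize(x,None,fx=3,fy=3,interpolation=cv2.INTER_CUBIC))
E
```

```text
18 [232 138  99  29 509] [281.4 151.9]
19 [358 145  19  27 258] [366.2 162.2]
23 [ 268  158   53   42 1658] [294.1 178.5]
24 [ 170  165   67   72 2785] [203.3 201.5]
26 [ 349  221   55   49 1447] [375.9 245. ]
[[ 0.275 -0.    -0.961]
 [ 0.961 -0.     0.275]
 [-0.    -1.     0.   ]]
(array([ 192, 7301, 4274,  346,   74,   39,   35,  129,   68,   42,   95,
         63,  102, 2579, 1184, 1507,  585,   57,   57,    6,    0]), array([-0.01 , -0.005,  0.   ,  0.005,  0.01 ,  0.015,  0.02 ,  0.025,
        0.03 ,  0.035,  0.04 ,  0.045,  0.05 ,  0.055,  0.06 ,  0.065,
        0.07 ,  0.075,  0.08 ,  0.085,  0.09 ,  0.095]))
4016 ((663.0978393554688, -93.05131530761719), (237.17526245117188, 362.971435546875), 13.959794044494629) 0.05913036683801852
1738 ((629.4121704101562, -92.57208251953125), (360.08990478515625, 177.52146911621094), 80.7760009765625) 0.06932966831953416
```

View pics/crop.png

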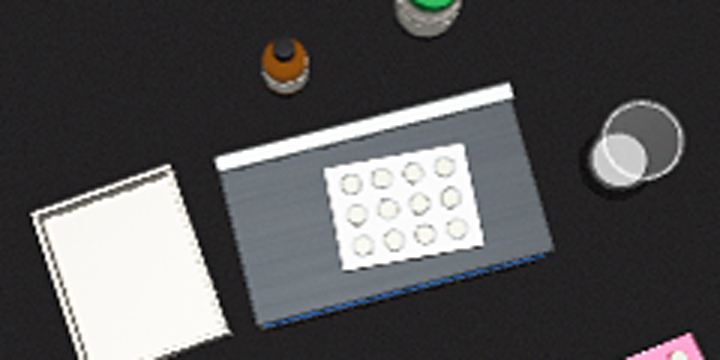

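The crop confirms it: white plate, twelve wells, at crop (403,207) on the dark ledge. The fence is on the far side and the tray on the left (+y).

```bash
cat >> h.py <<'E'
def rect(c,mask,z):
    cs,_=cv2.findContours(mask.astype(np.uint8),cv2.RETR_EXTERNAL,cv2.CHAIN_APPROX_NONE)
    k=max(cs,key=cv2.contourArea).reshape(-1,2)
    p=onplane(c,k,z)[:,:2]*1000
    (cx,cy),(w,h),a=cv2.minAreaRect(p.astype(np.float32))
    if w>h: w,h=h,w; a+=90   # a: direction of short side
    a=(a+90)%180-90          # short side dir angle from +x
    return np.array([cx,cy,w,h,a])
E
python3 - <<'E'
from h import *
c,n,l,st,ce=measure()
F=rect(c,l==18,.072); P=rect(c,l==23,.069)
print('fence',F,'plate',P)
cor=np.array([[216,158],[514,85],[262,327],[552,250]])/3+[160,110]
print('ledge corners: fence-top outer', onplane(c,cor[:2],.072).round(4),'front',onplane(c,cor[2:],.06).round(4))
for n in ['side']:
    c=cam(n); m=masks_of('spot_plate',n)
    for r in m[:3]:
        q=cloud(c,r['mask']); print(r['conf'],np.median(q,0), rect(c,r['mask'],.069))
E
```

```text
fence [672.3815918  -36.40804291  12.79916954 260.09423828  13.73318291] plate [549.59753418 164.05422974 125.82810211 152.97105408 -70.40402412]
ledge corners: fence-top outer [[ 0.6457  0.0895  0.072 ]
 [ 0.707  -0.1664  0.072 ]] front [[ 0.5016  0.0509  0.06  ]
 [ 0.5655 -0.1959  0.06  ]]
0.59 [ 0.60432689 -0.08063196  0.06999701] [604.80535889 -74.97105408  90.20462036 126.68231964   9.88005352]
0.59 [ 0.36676971 -0.09403029  0.00979381] [ 380.42303467 -148.13899231   81.9210434   118.86825562    4.96116018]
```

```bash
cat >> h.py <<'E'
A=np.radians(13.7); U=np.array([np.cos(A),np.sin(A)]); W=np.array([-U[1],U[0]]); L0=np.array([607.5,-52.5])
def led(p): d=np.asarray(p)[...,:2]-L0; return np.stack([d@U,d@W],-1)
def plate():
    c=cam('top'); g=(c['color'].min(2)>150).astype(np.uint8)
    n,l,st,ce=cv2.connectedComponentsWithStats(g); r={}
    for i in range(1,n):
        if st[i,4]>300:
            p=rect(c,l==i,.069); q=led(p[:2])
            if 55<p[2]<115 and 95<p[3]<140 and abs(q[0])<60: r['plate']=(q.round(1),p[2:4].round(1),round(p[4]-13.7,1))
            p=rect(c,l==i,.072)
            if p[3]>200 and p[2]<25: r['fence']=(led(p[:2]).round(1),p[2:].round(1))
    return c,r
def tool():
    s=observe(); R=cv2.Rodrigues(s['tcp_rot'])[0]; p=s['tool_pos']*1000
    print('t',round(float(s['t']),2),'ledge xy',led(p).round(1),'z',p[2].round(1),'yaw err',round(np.degrees(np.arctan2(R[1,0],R[0,0]))-103.7,2),'F',s['contact_force'].round(1),'w',s['width'].round(2))
E
python3 - <<'E'
from h import *
for _ in range(2): print(plate()[1])
tool()
E
```

```text
{'fence': (array([66.8,  0.3]), array([ 12.8, 260.1,  13.7])), 'plate': (array([ -7.4, -15.3]), array([ 89.9, 121.8]), np.float64(-3.6))}
{'fence': (array([66.8,  0.3]), array([ 12.8, 260.1,  13.7])), 'plate': (array([ -7.4, -15.3]), array([ 89.9, 121.8]), np.float64(-3.6))}Traceback (most recent call last):
  File "<stdin>", line 3, in <module>
  File "h.py", line 44, in tool
    print('t',round(float(s['t']),2),'ledge xy',led(p).round(1),'z',p[2].round(1),'yaw err',round(np.degrees(np.arctan2(R[1,0],R[0,0]))-103.7,2),'F',s['contact_force'].round(1),'w',s['width'].round(2))
                                                                                                                                                                                     ^^^^^^^^^^^^^^^^
AttributeError: 'float' object has no attribute 'round'
```

Emit:
{"api": "send_rows", "payload": {
  "delta_pos": [
    [0,0,0],
    [0,0,0],
    [0,0,0],
    [-0.3,0,-0.09],
    [-0.3,0,-0.09],
    [-0.3,0,-0.09],
    [-0.3,0,-0.09],
    [-0.3,0,-0.09],
    [-0.3,0,-0.09],
    [-0.3,0,-0.09],
    [-0.3,0,-0.09],
    [-0.3,0,-0.09],
    [-0.3,0,-0.09],
    [-0.3,0,-0.09],
    [-0.3,0,-0.09],
    [-0.3,0,-0.09],
    [-0.3,0,-0.09],
    [-0.3,0,-0.09],
    [0,0,0]
  ],
  "spin": [-0.055,-0.055,-0.055,0,0,0,0,0,0,0,0,0,0,0,0,0,0,0,0]
}}

```text
t: 3.38
tool_pos: [0.5158, -0.058, 0.2478]
tcp_rot: [-1.089, -1.38, 1.381]
contact_force: [0.7, -0.2, -0.4]
width: 0.997
```

```bash
sed -i "s/s\['width'\].round(2)/round(float(s['width']),2)/" h.py; python3 -c "
from h import *
tool()"
```

```text
t 3.38 ledge xy [-90.4  16.4] z 247.8 yaw err -0.24 F [ 0.7 -0.2 -0.4] w 1.0
```

Emit:
{"api": "send_rows", "payload": {
  "delta_pos": [
    [-0.2,0,-0.06],
    [0,0.3,0],
    [0,0.3,0],
    [0,0.3,0],
    [0,0.08,0],
    [0,0,0]
  ],
  "spin": [0,0,0,0,0,0]
}}

```text
t: 4.12
tool_pos: [0.5311, -0.0816, 0.1019]
tcp_rot: [-1.086, -1.384, 1.384]
contact_force: [0.3, 0.5, 0.4]
width: 1.001
```

```bash
python3 -c "
from h import *
tool()
c,r=plate(); print(r)
cv2.imwrite('pics/w1.png',cam('wrist')['color']);cv2.imwrite('pics/s1.png',cv2.resize(cam('side')['color'][130:300,180:400],None,fx=3,fy=3))
for n in ['jar','vial','beaker','tray']: print(n)
"
```

```text
t 4.12 ledge xy [-81.1 -10.2] z 101.9 yaw err 0.05 F [0.3 0.5 0.4] w 1.0
{'fence': (array([66.8,  0.3]), array([ 12.8, 260.1,  13.7]))}
jar
vial
beaker
tray
```

View pics/s1.png

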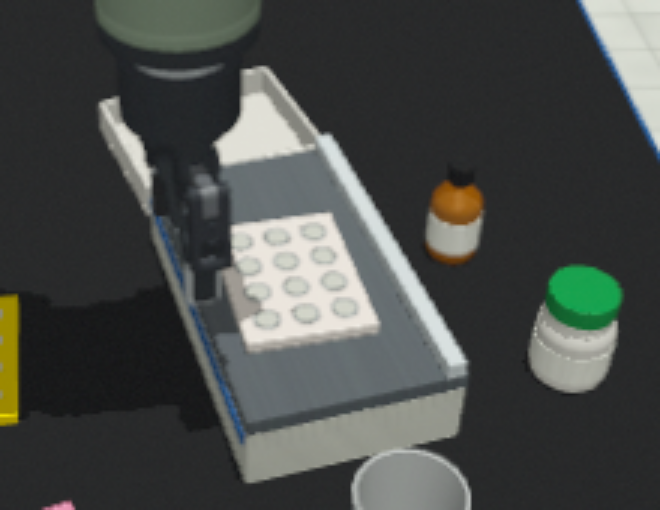

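The near fingertip, at crop (205,298), is above the ledge's front strip and clear of the plate's near corner at (250,350). I'll lower it in steps, watching the force.

Emit:
{"api": "send_rows", "payload": {
  "delta_pos": [
    [-0.03,0.07,-0.03],
    [0,0.06,0],
    [0,0,0]
  ],
  "spin": [0,0,0]
}}

```text
t: 4.65
tool_pos: [0.536, -0.0852, 0.081]
tcp_rot: [-1.085, -1.382, 1.384]
contact_force: [0.3, -0.4, 0.6]
width: 0.995
```

Emit:
{"api": "send_rows", "payload": {
  "delta_pos": [
    [0,0.02,0],
    [0,0.0,0]
  ],
  "spin": [0,0]
}}

```text
t: 4.9
tool_pos: [0.5364, -0.0852, 0.0788]
tcp_rot: [-1.086, -1.383, 1.384]
contact_force: [0.2, 0.4, -1.0]
width: 0.997
```

```bash
python3 -c "
from h import *
tool()
c=cam('side'); cv2.imwrite('pics/s2.png',cv2.resize(c['color'][170:290,210:340],None,fx=5,fy=5,interpolation=2))
"
```

```text
t 4.9 ledge xy [-76.8 -14.9] z 78.8 yaw err 0.03 F [ 0.2  0.4 -1. ] w 1.0
```

View pics/s2.png

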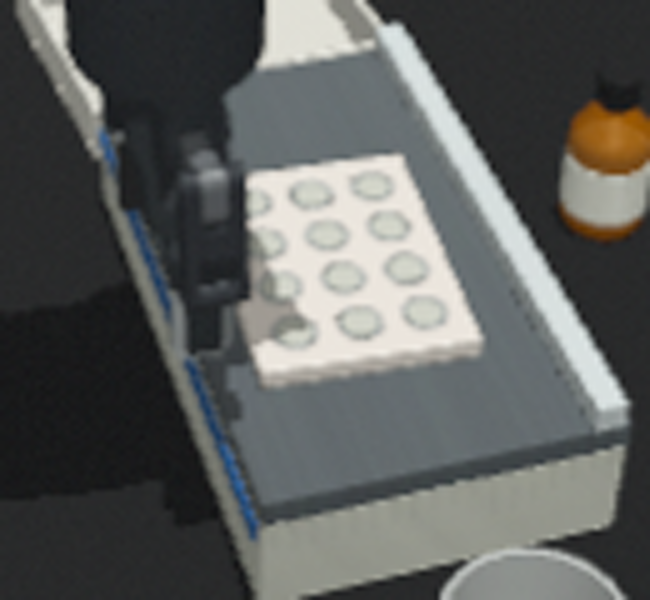

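No contact yet at TCP z = 79 mm, with the finger at crop (205,345) still above the ledge strip. I'll keep lowering.

Emit:
{"api": "send_rows", "payload": {
  "delta_pos": [
    [0,0.02,0],
    [0,0.0,0]
  ],
  "spin": [0,0]
}}

```text
t: 5.2
tool_pos: [0.5363, -0.0852, 0.0757]
tcp_rot: [-1.086, -1.383, 1.384]
contact_force: [0.3, 0.4, -0.0]
width: 0.995
```

Emit:
{"api": "send_rows", "payload": {
  "delta_pos": [
    [0,0.02,0],
    [0,0.0,0]
  ],
  "spin": [0,0]
}}

```text
t: 5.45
tool_pos: [0.5363, -0.0852, 0.0726]
tcp_rot: [-1.086, -1.383, 1.384]
contact_force: [-0.5, 0.4, 0.5]
width: 0.998
```

Emit:
{"api": "send_rows", "payload": {
  "delta_pos": [
    [0,0.02,0],
    [0,0.0,0]
  ],
  "spin": [0,0]
}}

```text
t: 5.7
tool_pos: [0.5363, -0.0852, 0.0696]
tcp_rot: [-1.086, -1.383, 1.384]
contact_force: [-0.2, -0.3, 0.1]
width: 1.003
```

Emit:
{"api": "send_rows", "payload": {
  "delta_pos": [
    [0,0.013,0],
    [0,0,-0.03],
    [0,0,-0.03],
    [0,0,-0.03],
    [0,0,-0.03],
    [0,0,-0.03],
    [0,0,-0.03],
    [0,0,0]
  ],
  "spin": [0,0,0,0,0,0,0,0]
}}

```text
t: 6.7
tool_pos: [0.563, -0.0786, 0.0679]
tcp_rot: [-1.086, -1.384, 1.383]
contact_force: [-0.1, 0.4, 0.8]
width: 0.997
```

```bash
python3 -c "
from h import *
tool()
c=cam('side'); cv2.imwrite('pics/s3.png',cv2.resize(c['color'][170:290,210:340],None,fx=5,fy=5,interpolation=2))
"
```

```text
t 6.7 ledge xy [-49.5 -14.8] z 67.9 yaw err 0.04 F [-0.1  0.4  0.8] w 1.0
```

View pics/s3.png

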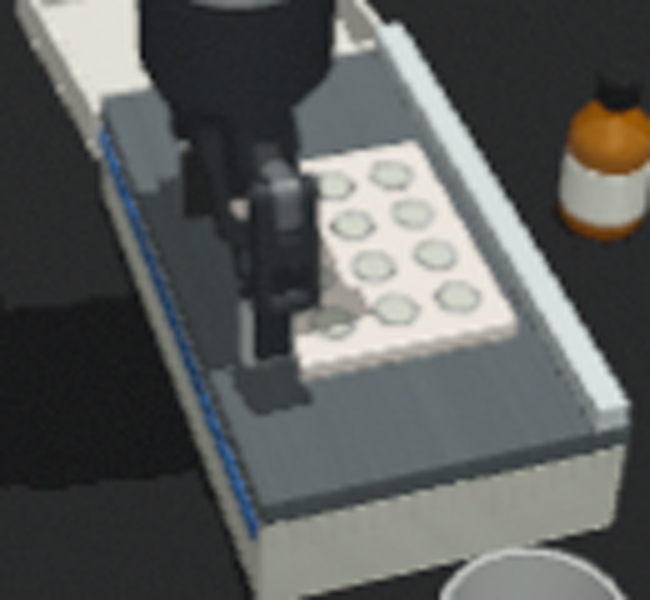

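The plate is being pushed square and its near far corner, at (515,330), is still about 10 mm short of the fence. I'll continue until the force rises.

Emit:
{"api": "send_rows", "payload": {
  "delta_pos": [
    [0,0,-0.02],
    [0,0,-0.02],
    [0,0,0]
  ],
  "spin": [0,0,0]
}}

```text
t: 7.12
tool_pos: [0.5687, -0.0773, 0.0679]
tcp_rot: [-1.086, -1.384, 1.383]
contact_force: [-0.7, 0.4, -0.2]
width: 0.999
```

Emit:
{"api": "send_rows", "payload": {
  "delta_pos": [
    [0,0,-0.012],
    [0,0,0]
  ],
  "spin": [0,0]
}}

```text
t: 7.38
tool_pos: [0.5703, -0.0769, 0.0679]
tcp_rot: [-1.086, -1.384, 1.383]
contact_force: [-0.5, -0.2, -0.1]
width: 0.999
```

Emit:
{"api": "send_rows", "payload": {
  "delta_pos": [
    [0,0,-0.012],
    [0,0,0]
  ],
  "spin": [0,0]
}}

```text
t: 7.62
tool_pos: [0.5721, -0.0765, 0.0679]
tcp_rot: [-1.086, -1.384, 1.383]
contact_force: [0.2, 0.3, -0.4]
width: 0.998
```

Emit:
{"api": "send_rows", "payload": {
  "delta_pos": [
    [0,0,-0.01],
    [0,0,0]
  ],
  "spin": [0,0]
}}

```text
t: 7.88
tool_pos: [0.5734, -0.0763, 0.0679]
tcp_rot: [-1.086, -1.383, 1.384]
contact_force: [-2.4, -1.4, 0.2]
width: 1.002
```

Emit:
{"api": "send_rows", "payload": {
  "delta_pos": [
    [0,0,-0.01],
    [0,0,0]
  ],
  "spin": [0,0]
}}

```text
t: 8.12
tool_pos: [0.5736, -0.0763, 0.0677]
tcp_rot: [-1.084, -1.381, 1.385]
contact_force: [-10.9, -2.5, 4.9]
width: 1.002
```

Emit:
{"api": "send_rows", "payload": {
  "delta_pos": [
    [0,0,-0.01],
    [0,0,0]
  ],
  "spin": [0,0]
}}

```text
t: 8.38
tool_pos: [0.5738, -0.0762, 0.0676]
tcp_rot: [-1.082, -1.378, 1.387]
contact_force: [-18.8, -3.8, 10.5]
width: 1.002
```

The plate meets the fence at tool x = -38.4, with the force rising to 19 N. I'll back off, lift, shut the gripper and go to the beaker-side end.

Emit:
{"api": "send_rows", "payload": {
  "delta_pos": [
    [0,0,0.05],
    [0,0,0.07],
    [0,-0.24,0],
    [0,-0.24,0],
    [-0.2,0,-0.15],
    [-0.2,0,-0.15],
    [-0.2,0,-0.16],
    [0,0,0],
    [0,0,0]
  ],
  "spin": [0,0,0,0,0,0,0,0,0],
  "grip": 0,
  "grip_force": 30
}}

```text
t: 9.5
tool_pos: [0.647, -0.1502, 0.1397]
tcp_rot: [-1.086, -1.384, 1.383]
contact_force: [-0.3, 0.1, -0.6]
width: -0.001
```

```bash
python3 -c "
from h import *
tool(); print(plate()[1])
c=cam('side'); cv2.imwrite('pics/s4.png',cv2.resize(c['color'][150:310,200:360],None,fx=3.7,fy=3.7,interpolation=2))
"
```

```text
t 9.5 ledge xy [  15.2 -104.3] z 139.7 yaw err 0.05 F [-0.3  0.1 -0.6] w -0.0
{}
```

View pics/s4.png

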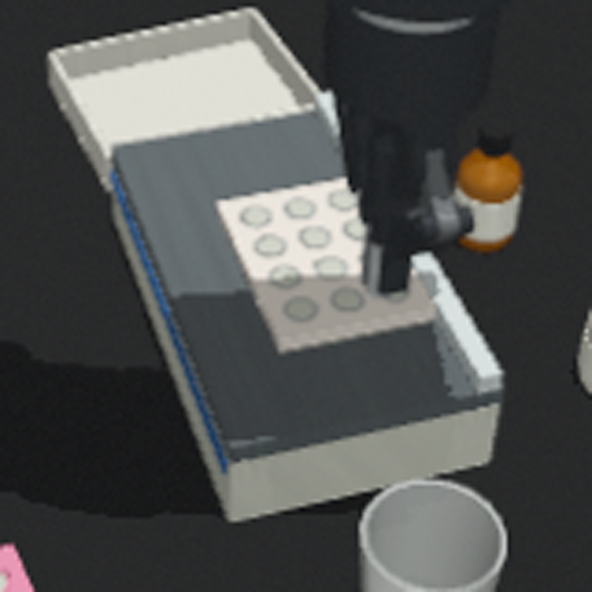

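The plate lies along the fence. Its near end runs from crop (280,347) to (435,318), and the shut tool is above it. Checking how far the end is from the tool before I lower it.

```bash
python3 -c "
from h import *
c=cam('side'); uv=np.array([[280,347],[435,318],[218,202]])/3.7+[200,150]
print(led(onplane(c,uv,.069)*1000))
r=masks_of('spot_plate','side')
for q in r: 
  p=rect(c,q['mask'],.067)
  if abs(led(p[:2])[0])<60: print(q['conf'],led(p[:2]),p[2:])
"
```

```text
[[-30.12299768 -81.0199649 ]
 [ 57.38841736 -83.20630901]
 [-27.75884141  43.02941872]]
0.84 [ 14.39103877 -15.35257216] [ 93.19879913 134.7106781   14.42690277]
```

Emit:
{"api": "send_rows", "payload": {
  "delta_pos": [
    [0,0.14,0],
    [0,0,0]
  ],
  "spin": [0,0]
}}

```text
t: 9.95
tool_pos: [0.6465, -0.1505, 0.118]
tcp_rot: [-1.084, -1.382, 1.384]
contact_force: [-0.4, 0.4, -0.0]
width: -0.001
```

Emit:
{"api": "send_rows", "payload": {
  "delta_pos": [
    [-0.03,0.1,0],
    [0,0.1,0],
    [0,0,0]
  ],
  "spin": [0,0,0]
}}

```text
t: 10.32
tool_pos: [0.6477, -0.1551, 0.0875]
tcp_rot: [-1.084, -1.382, 1.384]
contact_force: [-0.1, 0.3, -0.8]
width: 0.0
```

Emit:
{"api": "send_rows", "payload": {
  "delta_pos": [
    [0,0.03,0],
    [0,0,0]
  ],
  "spin": [0,0]
}}

```text
t: 10.58
tool_pos: [0.6483, -0.1551, 0.0844]
tcp_rot: [-1.086, -1.383, 1.384]
contact_force: [0.5, -0.5, -0.3]
width: 0.002
```

Emit:
{"api": "send_rows", "payload": {
  "delta_pos": [
    [0,0.015,0],
    [0,0,0]
  ],
  "spin": [0,0]
}}

```text
t: 10.82
tool_pos: [0.6483, -0.1552, 0.0821]
tcp_rot: [-1.086, -1.383, 1.384]
contact_force: [0.0, 0.2, -0.2]
width: -0.002
```

```bash
python3 -c "
from h import *
tool()
c=cam('side'); cv2.imwrite('pics/s5.png',cv2.resize(c['color'][150:310,200:360],None,fx=3.7,fy=3.7,interpolation=2))
"
```

```text
t 10.82 ledge xy [  15.3 -109.4] z 82.1 yaw err 0.03 F [ 0.   0.2 -0.2] w -0.0
```

View pics/s5.png

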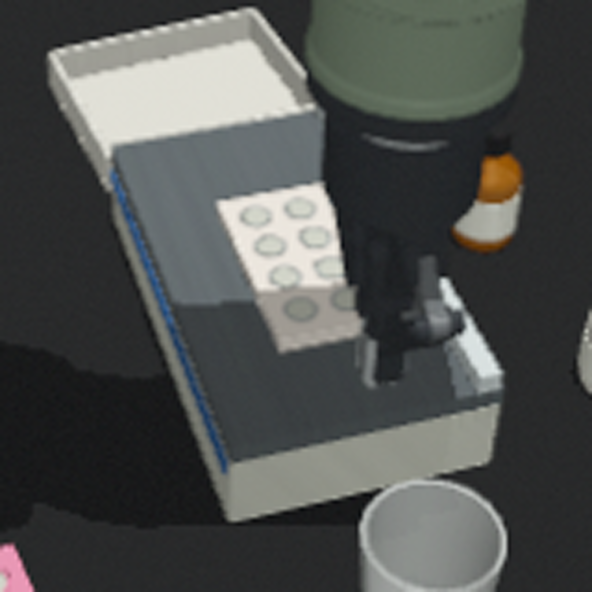

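Emit:
{"api": "send_rows", "payload": {
  "delta_pos": [
    [0,0.01,0],
    [0.04,0,0],
    [0.04,0,0],
    [0.04,0,0],
    [0.04,0,0],
    [0.04,0,0],
    [0.04,0,0],
    [0.04,0,0],
    [0.04,0,0],
    [0.04,0,0],
    [0.04,0,0],
    [0.04,0,0],
    [0.04,0,0],
    [0.04,0,0],
    [0.04,0,0],
    [0.04,0,0],
    [0.04,0,0],
    [0.04,0,0],
    [0.04,0,0],
    [0,0,0]
  ],
  "spin": [0,0,0,0,0,0,0,0,0,0,0,0,0,0,0,0,0,0,0,0]
}}

```text
t: 13.38
tool_pos: [0.6226, -0.0494, 0.0806]
tcp_rot: [-1.085, -1.384, 1.384]
contact_force: [-0.7, -0.5, 0.2]
width: -0.002
```

```bash
python3 -c "
from h import *
tool(); print(plate()[1])
c=cam('side'); cv2.imwrite('pics/s6.png',cv2.resize(c['color'][130:290,190:350],None,fx=3.7,fy=3.7,interpolation=2))
r=masks_of('spot_plate','side')
for q in r: 
  p=rect(c,q['mask'],.067)
  if abs(led(p[:2])[0])<60: print(q['conf'],led(p[:2]),p[2:])
"
```

```text
t 13.38 ledge xy [15.4 -0.6] z 80.6 yaw err 0.07 F [-0.7 -0.5  0.2] w -0.0
{'plate': (array([22.5, 79.7]), array([ 99.2, 103.8]), np.float64(-88.6))}
0.82 [-3.44704761 63.25047607] [ 59.07737732 134.74473572   9.68340969]
```

View pics/s6.png

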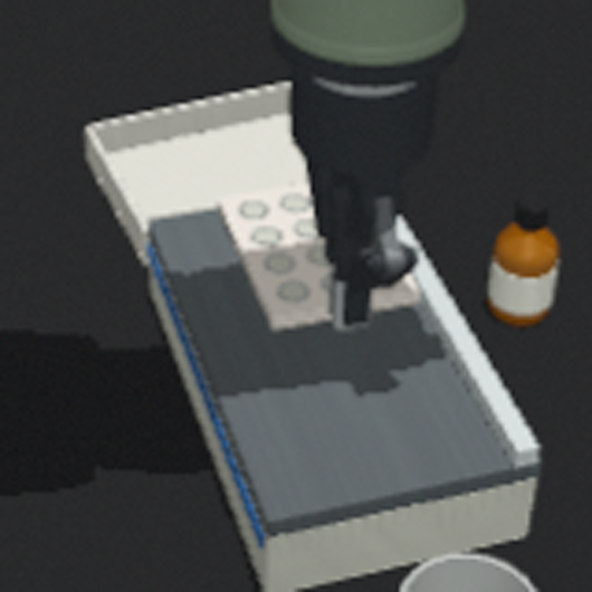

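The plate is sliding along the fence; its near front corner is at (273,330). Working out how much is left.

```bash
python3 -c "
from h import *
c=cam('side'); uv=np.array([[273,327],[415,305],[273,330]])/3.7+[190,130]
print(led(onplane(c,uv,.069)*1000))
"
```

```text
[[-30.71858813  -3.04823706]
 [ 53.51520186  -7.21844493]
 [-31.46058989  -5.48660376]]
```

Emit:
{"api": "send_rows", "payload": {
  "delta_pos": [
    [0.04,0,0],
    [0.04,0,0],
    [0.04,0,0],
    [0.04,0,0],
    [0,0,0]
  ],
  "spin": [0,0,0,0,0]
}}

```text
t: 14.2
tool_pos: [0.6169, -0.0262, 0.0807]
tcp_rot: [-1.086, -1.384, 1.384]
contact_force: [-0.3, -0.1, 0.0]
width: -0.002
```

The edge estimate from the side is uncertain, so I'll retreat and measure from the top with a clear view.

Emit:
{"api": "send_rows", "payload": {
  "delta_pos": [
    [-0.1,0,0],
    [-0.1,0,0],
    [0,-0.35,0],
    [0,-0.35,0],
    [-0.35,-0.1,0.1],
    [-0.35,0,0.1],
    [-0.35,0,0.1],
    [-0.35,0,0.1],
    [0,0,0]
  ],
  "spin": [0,0,0,0,0,0,0,0,0],
  "grip": 100
}}

```text
t: 15.32
tool_pos: [0.6138, -0.2806, 0.2]
tcp_rot: [-1.091, -1.376, 1.381]
contact_force: [0.3, 1.0, -0.3]
width: 1.0
```

```bash
python3 -c "
from h import *
tool(); c,r=plate(); print(r)
x=cv2.resize(c['color'][110:230,160:400],None,fx=3,fy=3,interpolation=2)
cv2.imwrite('pics/t7.png',x)
"
```

```text
t 15.32 ledge xy [ -47.9 -223.1] z 200.0 yaw err -0.38 F [ 0.3  1.  -0.3] w 1.0
{}
```

View pics/t7.png

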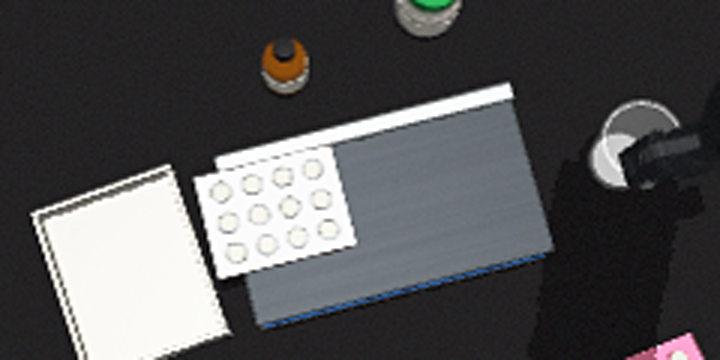

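The view is clear. The plate's end overhangs at crop (195,178)-(218,277), the right end is at (335,147)-(356,243), and it lies against the fence. Measuring the overhang with edge fits.

```bash
cat >> h.py <<'E'
def lines(c, ycs):
    # rectified bird view at z=.069, 0.5 mm/px, ledge frame: rows=x (far up), cols = y
    s=0.5; X=np.arange(90,-90,-s); Y=np.arange(200,-150,-s)
    YY,XX=np.meshgrid(Y,X); 
    w=np.c_[(L0+XX.ravel()[:,None]*U+YY.ravel()[:,None]*W)/1000,np.full(XX.size,.069)]
    uv=cv2.projectPoints(w,np.array(c['rvec'],float),c['t'],c['K'],np.array(c['distortion'],float))[0].reshape(X.size,Y.size,2).astype(np.float32)
    b=cv2.remap(c['color'],uv[...,0],uv[...,1],cv2.INTER_CUBIC).min(2).astype(float)
    def edge(prof,coords):
        k=np.flatnonzero(prof>165); return coords[k[0]],coords[k[-1]]
    for x in [-22,-8,8,20,35,45]: print('x',x,'y-ends',edge(b[np.argmin(abs(X-x))],Y))
    for y in ycs: 
        i=np.argmin(abs(Y-y)); print('y',y,'x far/front',edge(b[:,i],X))
    i=np.argmin(abs(X-67)); print('fence y ends',edge(b[i],Y))
E
python3 -c "
from h import *
c=cam('top'); lines(c,[50,65,80,95,110,125,140,150])
"
```

```text
x -22 y-ends (np.float64(200.0), np.float64(32.0))
x -8 y-ends (np.float64(200.0), np.float64(31.5))
x 8 y-ends (np.float64(200.0), np.float64(31.5))
x 20 y-ends (np.float64(200.0), np.float64(32.0))
x 35 y-ends (np.float64(200.0), np.float64(31.5))
x 45 y-ends (np.float64(200.0), np.float64(31.0))
y 50 x far/front (np.float64(73.5), np.float64(-28.0))
y 65 x far/front (np.float64(73.5), np.float64(-29.5))
y 80 x far/front (np.float64(73.5), np.float64(-28.5))
y 95 x far/front (np.float64(73.5), np.float64(-29.0))
y 110 x far/front (np.float64(73.0), np.float64(-29.0))
y 125 x far/front (np.float64(73.5), np.float64(-29.0))
y 140 x far/front (np.float64(60.5), np.float64(-29.0))
y 150 x far/front (np.float64(60.5), np.float64(-29.0))
fence y ends (np.float64(179.0), np.float64(-130.0))
```

The plate is square and touching the fence, with about 21.6 mm overhanging. It needs 18.4 mm more, so the tool's final y should be about 41.7 (contact offset 8.3).

Emit:
{"api": "send_rows", "payload": {
  "delta_pos": [
    [0.3,0,-0.085],
    [0.3,0,-0.085],
    [0.3,0,-0.085],
    [0.3,0,-0.085],
    [0.3,0,-0.085],
    [0,0,0],
    [0,0,0]
  ],
  "spin": [0,0,0,0,0,0,0],
  "grip": 0
}}

```text
t: 16.3
tool_pos: [0.6242, -0.0409, 0.2007]
tcp_rot: [-1.086, -1.383, 1.384]
contact_force: [-0.3, -0.7, -0.3]
width: -0.006
```

```bash
python3 -c "
from h import *
tool()"
```

```text
t 16.3 ledge xy [18.9  7.4] z 200.7 yaw err 0.05 F [-0.3 -0.7 -0.3] w -0.01
```

Emit:
{"api": "send_rows", "payload": {
  "delta_pos": [
    [0,0.3,0.02],
    [0,0.3,0],
    [0,0.17,0],
    [0,0.03,0],
    [0.04,0,0],
    [0.04,0,0],
    [0.04,0,0],
    [0.04,0,0],
    [0.03,0,0],
    [0,0,0]
  ],
  "spin": [0,0,0,0,0,0,0,0,0,0]
}}

```text
t: 17.55
tool_pos: [0.6144, -0.0132, 0.0807]
tcp_rot: [-1.086, -1.384, 1.384]
contact_force: [0.1, 0.2, 1.1]
width: -0.001
```

```bash
python3 -c "
from h import *
tool()"
```

```text
t 17.55 ledge xy [16.1 36.6] z 80.7 yaw err 0.06 F [0.1 0.2 1.1] w -0.0
```

Another 5.1 mm to push, then retreat and measure.

Emit:
{"api": "send_rows", "payload": {
  "delta_pos": [
    [0.017,0,0],
    [0.017,0,0],
    [0,0,0]
  ],
  "spin": [0,0,0]
}}

```text
t: 17.92
tool_pos: [0.6132, -0.0084, 0.0806]
tcp_rot: [-1.086, -1.384, 1.384]
contact_force: [-0.6, -0.3, 0.2]
width: -0.002
```

Emit:
{"api": "send_rows", "payload": {
  "delta_pos": [
    [-0.1,0,0],
    [-0.1,0,0],
    [0,-0.35,0],
    [0,-0.35,0],
    [-0.35,-0.1,0.1],
    [-0.35,0,0.1],
    [-0.35,0,0.1],
    [-0.35,0,0.1],
    [0,0,0]
  ],
  "spin": [0,0,0,0,0,0,0,0,0],
  "grip": 100
}}

```text
t: 19.05
tool_pos: [0.6102, -0.2622, 0.2001]
tcp_rot: [-1.091, -1.377, 1.381]
contact_force: [-0.4, 0.9, -0.3]
width: 1.002
```

```bash
python3 -c "
from h import *
tool(); c=cam('top'); lines(c,[60,80,100,120,140,160])
for t in ['tray','beaker','jar','vial']:
  for n in ['top','side']:
    k=cam(n); print(t,n,[(round(r['conf'],2),np.round(toworld(k,r['xyz']),3)) for r in spot_point(t,n)[:2]])
q=cloud(k:=cam('side'),np.ones((384,512),bool)); l=led(q*1000); 
for a,b in [(60,85),(85,110),(110,135),(135,165)]:
  m=(l[:,0]>-22)&(l[:,0]<50)&(l[:,1]>a)&(l[:,1]<b)&(q[:,2]>.04); print(a,np.median(q[m,2]))
a=cv2.resize(c['color'][110:230,160:400],None,fx=3,fy=3,interpolation=2); b=cv2.resize(k['color'][130:200,190:350],(720,315))
cv2.imwrite('pics/f8.png',np.vstack([a[:280],b]))
"
```

```text
t 19.05 ledge xy [ -47.  -204.4] z 200.1 yaw err -0.37 F [-0.4  0.9 -0.3] w 1.0
x -22 y-ends (np.float64(200.0), np.float64(50.0))
x -8 y-ends (np.float64(200.0), np.float64(50.0))
x 8 y-ends (np.float64(200.0), np.float64(50.0))
x 20 y-ends (np.float64(200.0), np.float64(50.5))
x 35 y-ends (np.float64(200.0), np.float64(49.5))
x 45 y-ends (np.float64(200.0), np.float64(49.5))
y 60 x far/front (np.float64(73.5), np.float64(-28.5))
y 80 x far/front (np.float64(73.0), np.float64(-28.5))
y 100 x far/front (np.float64(73.0), np.float64(-28.5))
y 120 x far/front (np.float64(73.5), np.float64(-29.0))
y 140 x far/front (np.float64(60.0), np.float64(-29.0))
y 160 x far/front (np.float64(60.0), np.float64(-75.0))
fence y ends (np.float64(179.0), np.float64(-130.0))
tray top [(0.83, array([ 0.555,  0.174, -0.002])), (0.71, array([ 0.609, -0.054,  0.001]))]
tray side [(0.65, array([ 0.561,  0.165, -0.001]))]
beaker top [(0.6, array([ 0.656, -0.272, -0.003]))]
beaker side [(0.87, array([ 0.652, -0.273, -0.002]))]
jar top [(0.96, array([ 0.809, -0.099,  0.001]))]
jar side [(0.67, array([ 0.801, -0.103,  0.002]))]
vial top [(0.77, array([0.741, 0.029, 0.001]))]
vial side [(0.89, array([0.741, 0.026, 0.004]))]
60 0.07028849071881342
85 0.07016566005261038
110 0.0700380954391366
135 0.07016177276532304
```

View pics/f8.png

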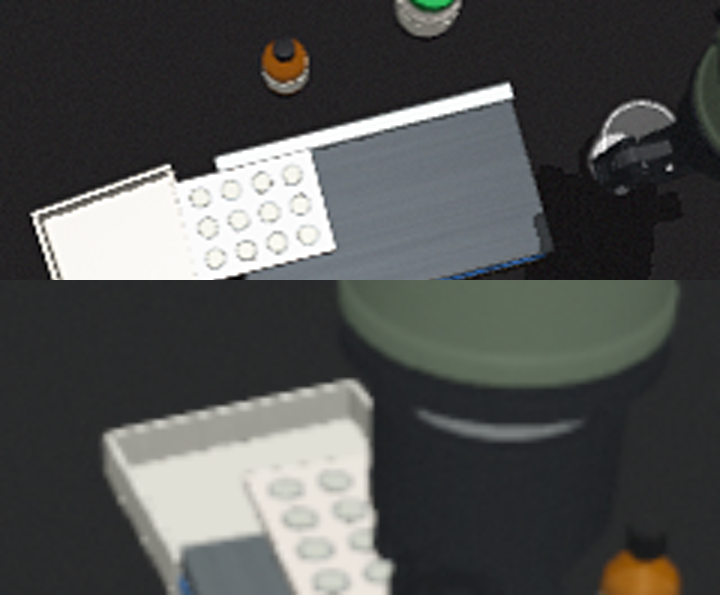

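It overhangs 40 mm, is flat (70 mm top all along), and the other objects have not moved. A sub-millimetre gap at the fence is possible (front edge -28.5 to -29), so I'll make one gentle squaring nudge with the open fingers.

Emit:
{"api": "send_rows", "payload": {
  "delta_pos": [
    [0.3,0,0.02],
    [0.3,0,0.02],
    [0.3,0,0.02],
    [0.3,0,0.02],
    [0.3,0,0.02],
    [0.3,0,0.02],
    [0.22,0,0],
    [0,0,0],
    [0,0,0]
  ],
  "spin": [0,0,0,0,0,0,0,0,0]
}}

```text
t: 21.08
tool_pos: [0.5228, 0.0334, 0.2006]
tcp_rot: [-1.087, -1.383, 1.383]
contact_force: [0.0, 0.1, 0.3]
width: 1.0
```

```bash
python3 -c "
from h import *
tool()"
```

```text
t 21.07 ledge xy [-62.  103.5] z 200.6 yaw err -0.0 F [0.  0.1 0.3] w 1.0
```

Emit:
{"api": "send_rows", "payload": {
  "delta_pos": [
    [0,0.3,0],
    [0,0.3,0],
    [0,0.25,0],
    [0,0.034,0],
    [0,0,-0.04],
    [0,0,-0.04],
    [0,0,-0.03],
    [0,0,-0.02],
    [0,0,0]
  ],
  "spin": [0,0,0,0,0,0,0,0,0]
}}

```text
t: 22.2
tool_pos: [0.5417, 0.0386, 0.0681]
tcp_rot: [-1.086, -1.384, 1.383]
contact_force: [-0.3, -0.6, -0.2]
width: 0.995
```

```bash
python3 -c "
from h import *
tool()"
```

```text
t 22.2 ledge xy [-42.4 104.2] z 68.1 yaw err 0.02 F [-0.3 -0.6 -0.2] w 1.0
```

Emit:
{"api": "send_rows", "payload": {
  "delta_pos": [
    [0,0,-0.01],
    [0,0,0]
  ],
  "spin": [0,0]
}}

```text
t: 22.45
tool_pos: [0.543, 0.039, 0.068]
tcp_rot: [-1.086, -1.383, 1.384]
contact_force: [0.2, -0.2, 0.2]
width: 0.998
```

Tool x is -41.0, and contact is expected near -38.5.

Emit:
{"api": "send_rows", "payload": {
  "delta_pos": [
    [0,0,-0.01],
    [0,0,0]
  ],
  "spin": [0,0]
}}

```text
t: 22.7
tool_pos: [0.5445, 0.0393, 0.068]
tcp_rot: [-1.086, -1.383, 1.384]
contact_force: [-0.3, -0.4, 0.1]
width: 0.997
```

Emit:
{"api": "send_rows", "payload": {
  "delta_pos": [
    [0,0,-0.008],
    [0,0,0]
  ],
  "spin": [0,0]
}}

```text
t: 22.95
tool_pos: [0.5451, 0.0395, 0.0679]
tcp_rot: [-1.085, -1.382, 1.384]
contact_force: [-4.5, -2.0, 1.1]
width: 1.0
```

Emit:
{"api": "send_rows", "payload": {
  "delta_pos": [
    [0,0,-0.006],
    [0,0,0]
  ],
  "spin": [0,0]
}}

```text
t: 23.2
tool_pos: [0.5452, 0.0395, 0.0678]
tcp_rot: [-1.084, -1.381, 1.385]
contact_force: [-10.1, -0.6, 4.3]
width: 1.003
```

Firm contact, 10 N. I'll back off along -x, lift and clear away toward the beaker side, high up, then check.

Emit:
{"api": "send_rows", "payload": {
  "delta_pos": [
    [0,0,0.02],
    [0,0,0.06],
    [0,0,0.08],
    [0,-0.35,0],
    [0,-0.35,0],
    [0,-0.2,0],
    [-0.3,0,0.05],
    [-0.3,0,0.05],
    [-0.3,0,0.05],
    [-0.3,0,0.05],
    [-0.3,0,0.05],
    [-0.3,0,0.05],
    [-0.3,0,0],
    [0,0,0]
  ],
  "spin": [0,0,0,0,0,0,0,0,0,0,0,0,0,0]
}}

```text
t: 24.95
tool_pos: [0.5534, -0.2857, 0.2023]
tcp_rot: [-1.089, -1.38, 1.382]
contact_force: [-0.5, 1.3, 0.2]
width: 1.0
```

```bash
python3 -c "
from h import *
tool(); c=cam('top'); lines(c,[60,80,100,120,140,160])
k=cam('side'); cv2.imwrite('pics/f9.png',np.vstack([cv2.resize(c['color'][110:210,160:400],(720,300)),cv2.resize(k['color'][140:250,190:400],(573,300)).copy() if 0 else cv2.resize(k['color'][145:245,180:420],(720,300))]))
"
```

```text
t 24.95 ledge xy [-107.8 -213.8] z 202.3 yaw err -0.21 F [-0.5  1.3  0.2] w 1.0
x -22 y-ends (np.float64(200.0), np.float64(50.0))
x -8 y-ends (np.float64(200.0), np.float64(50.0))
x 8 y-ends (np.float64(200.0), np.float64(50.0))
x 20 y-ends (np.float64(200.0), np.float64(50.5))
x 35 y-ends (np.float64(200.0), np.float64(49.5))
x 45 y-ends (np.float64(200.0), np.float64(49.5))
y 60 x far/front (np.float64(73.5), np.float64(-28.5))
y 80 x far/front (np.float64(73.0), np.float64(-28.5))
y 100 x far/front (np.float64(73.0), np.float64(-28.5))
y 120 x far/front (np.float64(73.5), np.float64(-29.0))
y 140 x far/front (np.float64(60.5), np.float64(-29.0))
y 160 x far/front (np.float64(60.5), np.float64(-75.0))
fence y ends (np.float64(179.0), np.float64(-130.0))
```

View pics/f9.png

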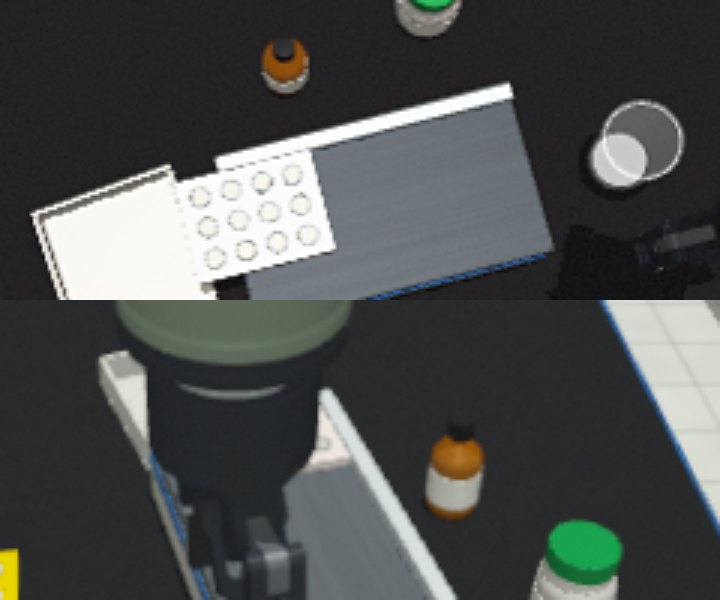

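The plate lies flat along the fence (crop (180,180)-(335,245)). It overhangs 40 mm, everything else is in place and the gripper is clear. Handing in.

```bash
python3 -c "
from bench import *
print(sign_off())"
```

```text
the job is handed in; nothing more can be done
None
```

The white spot plate is against the fence with about 40 mm sticking out past the tray-side end of the ledge. I handed the job in at about 25 s of robot time.

- **How:** I pushed the plate square to the fence with the open fingers, then slid it along from the beaker side with the gripper shut, in two stages. A last nudge against the fence reached about 10 N.
- **Plate position:** From the top camera, its trailing end is 80 mm from the ledge's tray-side end, so 40 mm overhangs. The front edge is straight to within 0.5 mm, which is about the limit of the measurement.
- **Flatness:** Depth readings put its top at a steady 70 mm, so it lies flat. I took those before the final nudge; afterwards I checked only by picture and edge fit.
- **Other objects:** The tray, beaker, jar and amber bottle measured within a few millimetres of their starting positions, also before the nudge. The bottle, jar and beaker looked unmoved in the last picture. The gripper was clear of everything.
- **Check that disagreed:** Partway through, with the gripper in the way, a side-view estimate of the plate's trailing end did not match where the finger was touching it. I used the unobstructed top view instead.

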